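# Put the stylus holder away in the rotary magazine

### The arm

A 6-joint arm with a two-finger parallel gripper is mounted at the origin on the work surface. World frame = base frame: x ahead of the robot, y to its left, z up, the work surface at z = 0. Lengths are in m, angles in rad, forces in N, time in s.
With the tool pointing down it reaches from about 0.25 to 0.725 m from the base axis. Payload 4 kg.
Tool frame: the origin (TCP) lies midway between the tips of the shut fingers; the grasp point (between the pads) lies 19 mm behind it; z points along the fingers, y is the line along which they close (so a half turn about z gives the same grasp; the last joint's range is limited). The gripper opens to 85 mm and grips with 20 to 120 N. Pads are 22 mm wide; open, the fingers measure 114 mm over their backs; the gripper's body (76 mm by 85 mm) begins 54 mm behind the grasp point. The pads swing forward as they close: fully open they stand 13 mm farther back than shut.
Start: joints at [1.215, 0.241, 0.005, 1.335, 0, 1.571], TCP at [0.174, 0.469, 0.208] pointing down, gripper open.
Joint ranges: [-2.72, 2.72], [-1.05, 1.87], [-1.09, 1.28], [-1.99, 2.15], [-1.42, 1.44], [-3.14, 3.14]. Speed limits (rad/s): [2.79, 2.79, 3.14, 3.14, 3.14, 3.14].

### API

Orientations are given as a unit quaternion [x, y, z, w].
In Python, from workcell import get_obs, camera, job_done, silhouettes gives the robot as it stands. The module is installed in compiled form; this text tells all that it offers.
- The arm moves only by the tool drive_tool, never from a script. Its argument "increments" is a list of rows, each a list of 3 entries, a list of its own where there are three numbers: the shift along the world's x, y, z in mm, then the turn, a rotation vector about the world's x, y, z in degrees, then the opening, from 0 (shut) to 1 (fully open). A call has 1 to 8 rows; each row shifts and turns the commanded pose from where the row before left it; what a row does not reach is not made up. A row lasts 1/12 s, in which the tool goes at most 41.7 mm and 7.16 degrees, less where a joint would pass 70% of its speed; a pose out of reach is approached as far as the arm can. A call is refused whole if a number of a shift passes 41.7 or a number of a turn 7.16, either way. A call with a gripper value outside its range is refused whole. The fingers move at their own pace and stop on an object; the grip force is fixed at half the most. Time passes only in rows, so rows that do not move let the fingers close. It gives the time, the measured TCP pose, the force, the opening and the grip force at its end, in the units of the state.
- get_obs(): the state, without advancing time (a new reading comes with each control period).
- camera(name): name is "scene" or "side" or "wrist"; returns a dict with "image" (480x640x3 uint8, red, green, blue), "K" (3x3 intrinsics, pixels), "view" (4x4, takes a point from world to camera coordinates). Camera axes: x right, y down, z forward; pixel columns grow to the right and rows downward; lengths in m; the calibration is good to about 2 mm. A picture is of the moment at which its call begins. There is no depth.
- job_done(): hands the job in; it is judged then, once.
Trained networks look in a picture, given as the dict that the camera call returned (one of the last four; its "shot" number tells which), for a name from the list of things; names that differ only in an ending like _2 or _b are one class to them, and where a whole thing is asked for, a point or a joint stands for the part that bears it (a point fixed in the world has none). Each returns a list of dicts, best first, with "conf" (0 to 1); they miss things now and then, are a little off and sometimes report something else, mostly with a low value. They report only what shows in the picture. A call takes as long as a camera call. They do not tell look-alikes from the thing itself.
- silhouettes(query, picture): "region" (480x640 bool, what is visible of it) and "bbox" ([left, top, right, bottom] in pixels, round what is visible of it).
The state is a dict: "clock": time; "joint_pos": joint angles; "joint_vel": joint speeds; "tau": joint torques, N m; "eef_pos": TCP position; "tool_rot": TCP orientation; "ft_force": force on the tool from outside, world axes, zero at the start; "ft_torque": the same for the moment, N m; "grip_width": finger opening in m; "grasp_force": force on a finger pad.
Only numpy, scipy, OpenCV 4.12 (cv2) and the standard library are available. Lean on these libraries where they do the work, as an engineer would, in place of code of your own. Each camera call takes 0.05 s, during which the arm holds its last target. There are 200 camera calls.

### The job

Put the stylus holder away in the round stylus magazine: with a fingertip pressed on the rubber face in the middle, turn the magazine's wheel until its one open pocket shows centred in the window of the cover and let go of it; then lift the stylus holder out of its stand and set it upright through the window into the pocket, fully home with its collar flat on the cover. Go gently, never pressing on the wheel or its drum with more than 20 N, set the holder down without forcing it, and leave the other things where they are.

Things in the scene. Friction and masses are not known exactly. Their poses are not given: they have to be found in the camera images.
- magazine: fixed grey drum with twelve flat sides, 204 mm across the flats, 50 mm tall; origin under its centre, z up, x axis towards the window. Its cover (top face 50 mm above the origin) is a flat ring with a central opening 104 mm across, through which the wheel's hub stands up; the hub is all of the wheel that can be reached
- hub_axis (a point): point on the wheel's axis, level with the cover's top. The hub is 100 mm across, with a flat black rubber face, too wide to grip: press closed fingertips on it 30 to 35 mm off the axis and drag round. The height of the face is NOT measured and differs each time: at rest 7 to 19 mm above this point. It is sprung: sinks 1 mm per 4.5 N. Dragging needs about 7 to 15 N; with less it slips
- window (a point): centre of the round window, 26 mm across, in the cover's top face, 77 mm from the axis; the cover is 4 mm thick. Through it one sees the wheel's sector plate 5 to 17 mm lower, with six places 60 degrees apart: five closed by flat steel caps with a dark rivet, one an open round hole 24 mm across, the pocket; below it is free to 12 mm above the table
- wheel (a joint): angle of the wheel, rad, growing anticlockwise seen from above: the angle from the window to the open pocket. 0 and 6.283 both mean that the pocket is centred in the window; inner stops at -0.6 and 6.9. It starts anywhere between 0.8 and 5.4. It turns stiffly (about 0.16 N m) and stays where it is left
- stylus: the stylus holder, a loose turned steel part of about 0.2 kg, 95 mm tall, upright in the stand: a shank 16 mm across and 30 mm long with a chamfered foot, above it a collar 40 mm across and 5 mm thick, above that a round grip 22 mm across and 60 mm long (from 35 to 95 mm above the origin). Origin at the centre of the shank's foot, z up
- collar (a point): centre of the underside of the stylus holder's collar, 30 mm above its foot
- stand: fixed grey plastic block 80 x 80 x 40 mm with one hole 18 mm across and 34 mm deep from above, in which the holder's shank stands, its collar on the block's top; origin under its centre
- master_ball: loose bystander: steel cone with a ball on top, 32 mm wide, 91 mm tall; origin under its centre
- gauge_block: loose bystander: small upright steel gauge block 35 x 9 x 30 mm; origin under its centre
- flange: loose bystander: flat aluminium ring 150 mm across, 20 mm tall; origin under its centre
- square: loose bystander: L-shaped flat steel square, legs 150 and 110 mm long, 20 mm wide, 12 mm thick; origin under the middle of the long leg
- star_knob: loose bystander: star-shaped plastic knob 42 mm across, 26 mm tall; origin under its centre
- mouse: loose bystander: computer mouse 105 x 60 mm, 33 mm tall; origin under its centre
- drilled_block: loose bystander: aluminium block 60 x 45 x 30 mm with one large and two small holes; origin under its centre
There are look-alikes about, which are no part of the job. What is shaped like the stylus but orange or pink is not meant.

How it is judged:
By the outcome, as a careful person would: the job done as asked, in the order asked, and still so for the second after the job is handed in, with the robot touching nothing.
It also fails if it takes over 72 s, if anything falls off the work surface, if the arm or the gripper's body presses on something with over 40 N, if the wrist force passes 120 N, or if a joint passes its speed limit or range.

## Working session

There is one attempt and no reset: what is moved stays moved. The work goes in short steps, Python scripts to look and compute and a tool call to move; the robot and the scene stay as the last step left them, time stands still between calls to the robot, and variables do not carry over. Pictures are saved under pics/ and viewed, at most 10 in all, crops included, and the job is handed in when it is done.

Besides the shell and the picture viewer there is one more tool, called as name([rows], argument=value, ...), one row to a line, values as JSON. drive_tool: Moves the arm, as the interface text tells. Its arguments: {"type":"object","properties":{"increments":{"type":"array"}},"required":["increments"]}

```bash
mkdir -p pics
cat > h.py <<'E'
import numpy as np, cv2
from workcell import get_obs, camera, job_done, silhouettes
def save(c,f,box=None,s=1):
    im=c["image"][:,:,::-1]
    if box: im=im[box[1]:box[3],box[0]:box[2]]
    cv2.imwrite("pics/"+f,cv2.resize(im,None,fx=s,fy=s,interpolation=cv2.INTER_CUBIC))
def proj(c,p):
    q=c["view"]@np.append(p,1); u=c["K"]@q[:3]; return u[:2]/u[2]
def ray(c,px):
    R=c["view"][:3,:3];t=c["view"][:3,3]
    d=R.T@np.linalg.inv(c["K"])@np.array([px[0],px[1],1.]); return -R.T@t,d
def onz(c,px,z):
    o,d=ray(c,px); return o+d*(z-o[2])/d[2]
E
python3 - <<'E'
from h import *
a=camera("scene");b=camera("side");w=camera("wrist")
save(a,"scene.png");save(b,"side.png")
for n,c in (("scene",a),("side",b)):
    o,d=ray(c,(320,240));print(n,o.round(3),d.round(2),c["K"][0,0])
    for q in("magazine","stylus","stand"):
        for r in silhouettes(q,c): print(n,q,r["bbox"],round(r["conf"],2))
print(get_obs())
E
```

```text
scene [ 1.104 -0.264  1.022] [-0.47  0.3  -0.83] 449.8755281698282
scene magazine [195.7, 259.8, 285.8, 343.1] 0.66
scene magazine [310.6, 179.5, 326.3, 193.4] 0.37
scene stylus [338.0, 225.1, 353.8, 248.0] 0.65
scene stylus [311.1, 260.5, 326.9, 286.1] 0.56
scene stylus [371.0, 204.3, 384.3, 227.2] 0.54
scene stylus [292.5, 230.0, 313.4, 255.4] 0.53
scene stand [324.2, 224.6, 364.8, 265.4] 0.75
side [ 0.235 -0.613  0.508] [ 0.37  0.78 -0.51] 440.2637328385812
side magazine [331.3, 274.9, 462.1, 386.3] 0.82
side stylus [278.5, 188.4, 295.9, 226.5] 0.93
side stylus [308.0, 232.6, 327.2, 277.6] 0.88
side stylus [309.0, 201.9, 321.9, 233.4] 0.86
side stylus [351.7, 227.2, 368.8, 269.6] 0.6
side stylus [291.3, 221.5, 340.5, 254.9] 0.51
side stylus [196.5, 242.3, 222.0, 262.8] 0.19
side stand [292.3, 219.4, 341.5, 255.9] 0.68
{'clock': 0.45, 'joint_pos': array([ 1.21498987e+00,  2.40656134e-01,  4.87567605e-03,  1.33519352e+00,
       -7.47541657e-06,  1.57081061e+00]), 'joint_vel': array([ 5.73935212e-05, -2.37838862e-04,  1.45640225e-03,  1.14861338e-03,
        2.74858780e-04,  1.18464736e-03]), 'tau': array([ 2.20187289e-04, -3.71810102e+01,  2.52395582e+01,  3.84661864e-03,
        3.29627414e-05,  8.66830874e-07]), 'eef_pos': array([0.17415345, 0.46862274, 0.20803086]), 'tool_rot': array([ 1.76973311e-01,  9.84215647e-01, -8.80838915e-05, -1.20395579e-05]), 'ft_force': array([ 0.02249912,  0.39971883, -0.02429737]), 'ft_torque': array([-0.03264258, -0.0098348 , -0.03508746]), 'grasp_force': 0.0, 'grip_width': 0.08537405808359398}
```

View pics/scene.png

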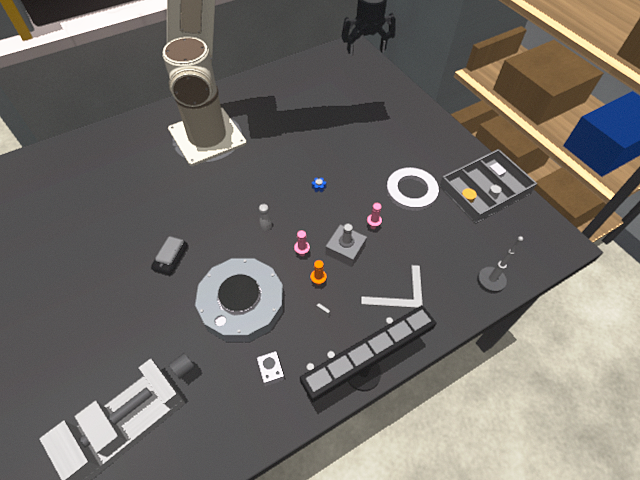

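View pics/side.png

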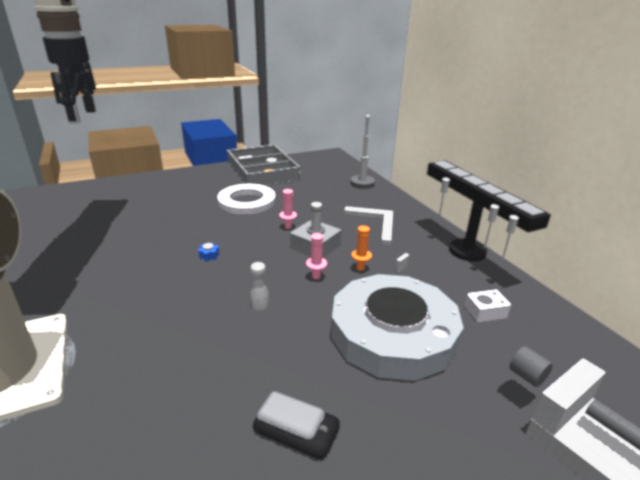

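Could be taken for the stylus (scene pixels): the grey one in the stand (347,235), pink ones (302,242) and (375,214), an orange one (319,272), and the grey master ball (264,216). I choose the grey one in the stand. The magazine is at (240,297), and its window is the bright spot near (221,322).

```bash
cat >> h.py <<'E'
from scipy.optimize import minimize
def cyl(x,y,r,z0,z1,n=32,ph=0):
    a=ph+np.arange(n)*2*np.pi/n
    return np.array([[x+r*np.cos(t),y+r*np.sin(t),z] for z in(z0,z1) for t in a])
S=4
def mask(c,parts):
    m=np.zeros((480*S,640*S),np.uint8)
    for P in parts:
        u=np.array([proj(c,p) for p in P]);h=cv2.convexHull((u*S+S/2).astype(np.int32));cv2.fillConvexPoly(m,h,1)
    return m
def mag(p): return [cyl(p[0],p[1],.102/np.cos(np.pi/12),0,.05,12,p[2])]
def sty(p): return [cyl(p[0],p[1],.020,.04,.045),cyl(p[0],p[1],.011,.045,.105)]
def fit(model,obs,p0,step):
    T=[(c,cv2.resize(r.astype(np.uint8),None,fx=S,fy=S,interpolation=cv2.INTER_NEAREST)) for c,r in obs]
    def f(p):
        s=0
        for c,t in T:
            m=mask(c,model(p)); s+=1-(m&t).sum()/(m|t).sum()
        return s
    sim=np.vstack([p0]+[np.array(p0)+np.eye(len(p0))[i]*step[i] for i in range(len(p0))])
    r=minimize(f,p0,method="Nelder-Mead",options=dict(initial_simplex=sim,xatol=1e-4,fatol=1e-4,maxiter=120))
    return r.x,r.fun
def pick(q,c,px):
    L=[r for r in silhouettes(q,c) if r["bbox"][0]-3<=px[0]<=r["bbox"][2]+3 and r["bbox"][1]-3<=px[1]<=r["bbox"][3]+3]
    return L[0]["region"] if L else None
E
python3 - <<'E'
from h import *
a=camera("scene");b=camera("side")
ms=[(a,pick("magazine",a,(240,297))),(b,pick("magazine",b,(396,320)))]
for o in (ms,ms[:1],ms[1:]):
    p0=onz(a,(240,297),.05); print("mag",fit(mag,o,[p0[0],p0[1],.1],[.02,.02,.2]))
ss=[(a,pick("stylus",a,(347,232))),(b,pick("stylus",b,(316,215)))]
for c,r in ss: print(r.sum(), np.argwhere(r).min(0),np.argwhere(r).max(0))
for o in (ss,ss[:1],ss[1:]):
    p0=onz(a,(347,230),.1); print("sty",fit(sty,o,p0[:2],[.02,.02]))
print("win",onz(a,(221,322),.045),onz(b,(441,332),.045))
for q,px in (("master_ball",(264,216)),): print(onz(a,px,.05))
for px in((302,232),(376,206),(319,265)): print("other",onz(a,px,.09))
ca=cv2.resize(a["image"][250:350,185:295,::-1],None,fx=4,fy=4,interpolation=2)
cb=cv2.resize(a["image"][195:295,285:375,::-1],None,fx=4,fy=4,interpolation=2)
cv2.imwrite("pics/crop.png",np.hstack([ca,cb])[:, :800])
E
```

```text
Traceback (most recent call last):
  File "h.py", line 27, in fit
    T=[(c,cv2.resize(r.astype(np.uint8),None,fx=S,fy=S,interpolation=cv2.INTER_NEAREST)) for c,r in obs]
                     ^^^^^^^^
AttributeError: 'NoneType' object has no attribute 'astype'
```

```bash
cat >> h.py <<'E'
def seek(q,cam,px,n=4):
    for _ in range(n):
        c=camera(cam); r=pick(q,c,px)
        if r is not None: return c,r
    return None
E
python3 - <<'E'
from h import *
ms=[x for x in(seek("magazine","scene",(240,297)),seek("magazine","side",(396,320))) if x]
ss=[x for x in(seek("stylus","scene",(347,232)),seek("stylus","side",(316,215))) if x]
a=camera("scene");b=camera("side")
ca=cv2.resize(a["image"][250:350,185:295,::-1],None,fx=4,fy=4,interpolation=2)
cb=cv2.resize(a["image"][195:295,285:375,::-1],None,fx=4,fy=4,interpolation=2)
cv2.imwrite("pics/crop.png",np.hstack([ca,cb])[:, :800])
p0=onz(a,(240,297),.05)
for o in [ms]+[[m] for m in ms]: print("mag",fit(mag,o,[p0[0],p0[1],.1],[.02,.02,.2]))
for c,r in ss: print(r.sum(), np.argwhere(r).min(0),np.argwhere(r).max(0))
p0=onz(a,(347,230),.1)
for o in [ss]+[[m] for m in ss]: print("sty",fit(sty,o,p0[:2],[.02,.02]))
print("win",onz(a,(221,322),.045),onz(b,(441,332),.045))
print("ball",onz(a,(264,210),.08))
for px in((302,234),(376,206),(319,265)): print("other",onz(a,px,.09))
E
```

```text
mag (array([ 0.59166582, -0.16094701,  0.24132444]), np.float64(0.04053126578272426))
mag (array([ 0.59254301, -0.16115054,  0.27249656]), np.float64(0.02174484782814523))
mag (array([ 0.59201298, -0.16008799,  0.24352858]), np.float64(0.017075650572943912))
284 [224 338] [247 354]
345 [203 308] [233 324]
sty (array([0.58730301, 0.14766503]), np.float64(0.2857604231838975))
sty (array([0.58934253, 0.14652443]), np.float64(0.09989235737351987))
sty (array([0.58830016, 0.1506395 ]), np.float64(0.14966826107082243))
win [ 0.63371516 -0.22814872  0.045     ] [ 0.63148166 -0.22748002  0.045     ]
ball [ 0.41778829 -0.00189392  0.08      ]
other [0.54078185 0.04285711 0.09      ]
other [0.56163189 0.25506517 0.09      ]
other [0.6398764  0.03308706 0.09      ]
```

View pics/crop.png

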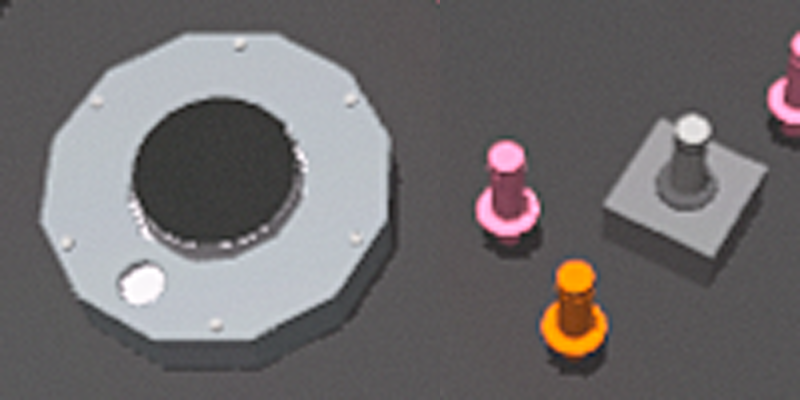

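The crop shows the grey holder standing in the stand (about (690,150) in the crop), apart from the pink and orange ones. The cover's window, at (143,283), shows bright metal, so a cap lies under it. Fit: axis (0.592,-0.161), window about (0.632,-0.228), 78 mm apart as expected. Stylus at about (0.588,0.148).

drive_tool([
  [[20, -30, 0], [0, 0, -5], 0],
  [[21, -31, 0], [0, 0, -5], 0],
  [[21, -32, 0], [0, 0, -5], 0],
  [[21, -32, 0], [0, 0, -5], 0],
  [[21, -32, 0], [0, 0, -5], 0],
  [[21, -32, 0], [0, 0, -5], 0],
  [[21, -32, 0], [0, 0, -5], 0],
  [[21, -32, 0], [0, 0, -3], 0],
])

```text
clock: 1.82
eef_pos: [0.3418, 0.2141, 0.2084]
tool_rot: [0.489, 0.872, 0.0, 0.0]
ft_force: [1.0, 0.2, 0.5]
grip_width: -0.0001
grasp_force: 0.0
```

drive_tool([
  [[21, -32, 0], [0, 0, 0], 0],
  [[21, -32, 0], [0, 0, 0], 0],
  [[21, -32, 0], [0, 0, 0], 0],
  [[21, -32, 0], [0, 0, 0], 0],
  [[21, -32, 0], [0, 0, 0], 0],
  [[21, -32, 0], [0, 0, 0], 0],
  [[21, -32, 0], [0, 0, 0], 0],
  [[21, -32, 0], [0, 0, 0], 0],
])

```text
clock: 2.48
eef_pos: [0.5099, -0.0422, 0.2082]
tool_rot: [0.488, 0.873, 0.0, 0.0]
ft_force: [1.1, 0.9, 0.8]
grip_width: 0.0001
grasp_force: 0.0
```

drive_tool([
  [[21, -32, 0], [0, 0, 0], 0],
  [[21, -30, 0], [0, 0, 0], 0],
  [[20, -30, 0], [0, 0, 0], 0],
  [[20, -29, 0], [0, 0, 0], 0],
  [[0, 0, 0], [0, 0, 0], 0],
  [[0, 0, 0], [0, 0, 0], 0],
])

```text
clock: 2.98
eef_pos: [0.5914, -0.163, 0.2066]
tool_rot: [0.489, 0.872, -0.0, -0.001]
ft_force: [-0.1, 0.5, -0.8]
grip_width: -0.0001
grasp_force: 0.0
```

Run:
```python
from h import *
w=camera("wrist");s=camera("side")
o=get_obs();print(o["eef_pos"],o["tool_rot"],o["joint_pos"].round(2),o["ft_force"])
oo,d=ray(w,(320,240));print(oo,d,proj(w,[.592,-.161,.05]),proj(w,[.632,-.228,.05]))
cv2.imwrite("pics/w1.png",np.vstack([w["image"][:,:,::-1][:, :],]))
```

```text
[ 0.59063151 -0.16088633  0.20769549] [ 4.87745663e-01  8.72985505e-01 -2.31227825e-06 -6.89517233e-04] [-0.27  0.47  0.34  1.44  0.    0.75] [ 0.71552953  0.2861814  -0.0875617 ]
[ 0.55351738 -0.09996891  0.37357448] [ 0.15991802 -0.25693274 -0.95322524] [320.27783585 209.3213791 ] [319.23196581 284.55436317]
```

View pics/w1.png

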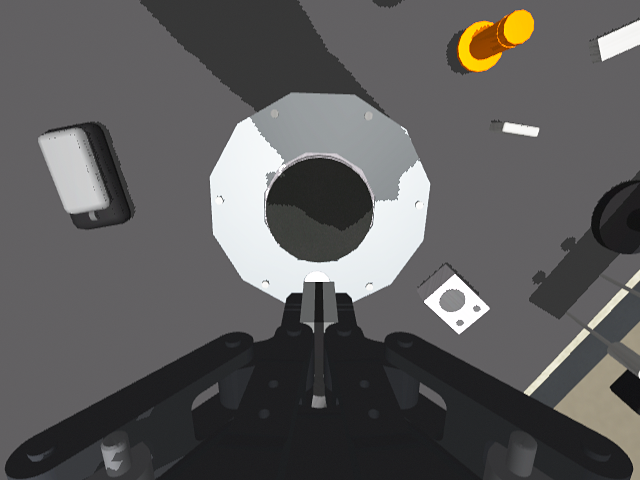

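The wrist view shows the hub centred at (320,208), against a predicted (320,209), so the axis is confirmed. The window sits at about (317,281), just ahead of the fingertips, with a bright cap in it. The side and scene cameras can watch it while I turn. Next, down onto the hub at +y of the axis.

drive_tool([
  [[1, 16, -35], [0, 0, 0], 0],
  [[0, 16, -35], [0, 0, 0], 0],
  [[0, 0, -40], [0, 0, 0], 0],
  [[0, 0, -20], [0, 0, 0], 0],
  [[0, 0, -5], [0, 0, 0], 0],
  [[0, 0, -1.5], [0, 0, 0], 0],
  [[0, 0, 0], [0, 0, 0], 0],
  [[0, 0, 0], [0, 0, 0], 0],
])

```text
clock: 3.75
eef_pos: [0.5939, -0.1294, 0.0743]
tool_rot: [0.488, 0.873, 0.001, 0.002]
ft_force: [0.8, 0.3, 1.0]
grip_width: 0.0
grasp_force: 0.0
```

drive_tool([
  [[0, 0, -1.5], [0, 0, 0], 0],
  [[0, 0, 0], [0, 0, 0], 0],
  [[0, 0, 0], [0, 0, 0], 0],
])

```text
clock: 4.0
eef_pos: [0.5929, -0.1296, 0.0712]
tool_rot: [0.488, 0.873, 0.0, 0.001]
ft_force: [-0.1, -0.1, -0.2]
grip_width: -0.0002
grasp_force: 0.0
```

drive_tool([
  [[0, 0, -1.5], [0, 0, 0], 0],
  [[0, 0, -0.5], [0, 0, 0], 0],
  [[0, 0, 0], [0, 0, 0], 0],
])

```text
clock: 4.25
eef_pos: [0.592, -0.1294, 0.0679]
tool_rot: [0.488, 0.873, -0.0, -0.0]
ft_force: [-0.9, 0.1, 0.0]
grip_width: -0.0003
grasp_force: 0.0
```

drive_tool([
  [[0, 0, -1], [0, 0, 0], 0],
  [[0, 0, -1], [0, 0, 0], 0],
  [[0, 0, 0], [0, 0, 0], 0],
])

```text
clock: 4.5
eef_pos: [0.5919, -0.1293, 0.0657]
tool_rot: [0.488, 0.873, -0.0, -0.0]
ft_force: [0.1, -1.3, 0.1]
grip_width: -0.0005
grasp_force: 0.0
```

drive_tool([
  [[0, 0, -1], [0, 0, 0], 0],
  [[0, 0, -1], [0, 0, 0], 0],
  [[0, 0, 0], [0, 0, 0], 0],
])

```text
clock: 4.75
eef_pos: [0.592, -0.1293, 0.0638]
tool_rot: [0.488, 0.873, -0.0, -0.0]
ft_force: [0.4, -0.3, 0.1]
grip_width: 0.0001
grasp_force: 0.0
```

drive_tool([
  [[0, 0, -1], [0, 0, 0], 0],
  [[0, 0, 0], [0, 0, 0], 0],
  [[0, 0, 0], [0, 0, 0], 0],
])

```text
clock: 5.0
eef_pos: [0.5921, -0.1293, 0.063]
tool_rot: [0.488, 0.873, -0.0, -0.0]
ft_force: [0.6, 0.4, -0.3]
grip_width: 0.0001
grasp_force: 0.0
```

drive_tool([
  [[0, 0, -1], [0, 0, 0], 0],
  [[0, 0, -1], [0, 0, 0], 0],
  [[0, 0, 0], [0, 0, 0], 0],
])

```text
clock: 5.25
eef_pos: [0.592, -0.1293, 0.0609]
tool_rot: [0.488, 0.873, -0.0, -0.0]
ft_force: [0.2, 0.7, -0.2]
grip_width: 0.0001
grasp_force: 0.0
```

drive_tool([
  [[0, 0, -1], [0, 0, 0], 0],
  [[0, 0, -1], [0, 0, 0], 0],
  [[0, 0, 0], [0, 0, 0], 0],
])

```text
clock: 5.5
eef_pos: [0.592, -0.1293, 0.0588]
tool_rot: [0.488, 0.873, -0.0, -0.0]
ft_force: [-0.3, 0.3, -0.2]
grip_width: -0.0003
grasp_force: 0.0
```

drive_tool([
  [[0, 0, -1], [0, 0, 0], 0],
  [[0, 0, -1], [0, 0, 0], 0],
  [[0, 0, 0], [0, 0, 0], 0],
])

```text
clock: 5.75
eef_pos: [0.592, -0.1293, 0.0569]
tool_rot: [0.488, 0.873, -0.0, -0.0]
ft_force: [0.0, 0.3, 0.2]
grip_width: 0.0004
grasp_force: 0.0
```

drive_tool([
  [[0, 0, -1], [0, 0, 0], 0],
  [[0, 0, 0], [0, 0, 0], 0],
  [[0, 0, 0], [0, 0, 0], 0],
])

```text
clock: 6.0
eef_pos: [0.5921, -0.1293, 0.056]
tool_rot: [0.488, 0.873, -0.0, -0.0]
ft_force: [-0.7, -0.8, 0.4]
grip_width: -0.0004
grasp_force: 0.0
```

Run:
```python
from h import *
s=camera("side"); a=camera("scene"); o=get_obs(); print(o["ft_force"],o["eef_pos"])
f=lambda c,b:cv2.resize(c["image"][b[1]:b[3],b[0]:b[2],::-1],(400,400),interpolation=2)
cv2.imwrite("pics/s2.png",np.hstack([f(s,(345,240,465,360)),f(a,(190,240,290,340))]))
```

```text
[0.67685861 0.62339162 0.41566215] [ 0.59218449 -0.12930871  0.0561192 ]
```

View pics/s2.png

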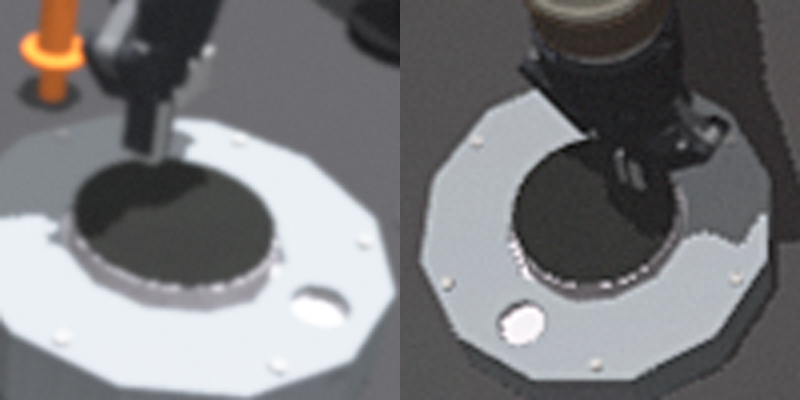

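The two crops show the fingertip just over the hub's far part, at (155,160) and (630,185), almost meeting its shadow. The window shows plain cap, at (320,305) and (522,322). No contact yet, so I continue down in 1 mm steps.

drive_tool([
  [[0, 0, -1], [0, 0, 0], 0],
  [[0, 0, 0], [0, 0, 0], 0],
  [[0, 0, 0], [0, 0, 0], 0],
])

```text
clock: 6.35
eef_pos: [0.5921, -0.1293, 0.055]
tool_rot: [0.488, 0.873, -0.0, -0.0]
ft_force: [0.2, -0.0, -0.6]
grip_width: -0.0
grasp_force: 0.0
```

drive_tool([
  [[0, 0, -1], [0, 0, 0], 0],
  [[0, 0, 0], [0, 0, 0], 0],
  [[0, 0, 0], [0, 0, 0], 0],
])

```text
clock: 6.6
eef_pos: [0.5921, -0.1293, 0.054]
tool_rot: [0.488, 0.873, -0.0, -0.0]
ft_force: [0.3, 1.0, -0.2]
grip_width: 0.0001
grasp_force: 0.0
```

Run:
```python
from h import *
a=camera("scene");b=camera("side")
obs=[]
for c,f,px in((a,"scene.png",(240,293)),(b,"side.png",(397,308))):
    g=cv2.imread("pics/"+f).max(2)
    m=(g<75).astype(np.uint8); n,l=cv2.connectedComponents(m,connectivity=4); r=l==l[px[1],px[0]]
    print(f,g[px[1],px[0]],r.sum(),np.argwhere(r).min(0),np.argwhere(r).max(0)); obs.append((c,r))
hub=lambda p:[cyl(p[0],p[1],.05,p[2],p[2]+1e-5)]
for o in(obs,obs[:1],obs[1:]): print(fit(hub,o,[.592,-.161,.06],[.005,.005,.006]))
h2=lambda p:[cyl(.592,-.161,.05,p[0],p[0]+1e-5)]
for o in(obs,obs[:1],obs[1:]): print(fit(h2,o,[.06],[.006]))
for z in(.054,): print(proj(a,[.592,-.129,z]),proj(b,[.592,-.129,z]))
```

```text
scene.png 60 1130 [275 218] [310 259]
side.png 65 1589 [289 368] [324 425]
(array([ 0.59118894, -0.15998845,  0.05909541]), np.float64(0.2592886738580289))
(array([ 0.56455354, -0.15580122,  0.01012449]), np.float64(0.03007846556233651))
(array([ 0.62579484, -0.11782017,  0.01792106]), np.float64(0.02454820445202821))
(array([0.05961328]), np.float64(0.26218347392633856))
(array([0.05953125]), np.float64(0.09312126837589685))
(array([0.05861719]), np.float64(0.16836217330149483))
[251.02242245 287.18577339] [385.74479782 297.27554646]
```

Run:
```python
from h import *
s=camera("side"); a=camera("scene"); w=camera("wrist"); o=get_obs(); print(o["ft_force"],o["eef_pos"],proj(w,o["eef_pos"]))
f=lambda c,b:np.clip(255*(cv2.resize(c["image"][b[1]:b[3],b[0]:b[2],::-1],(400,400),interpolation=2)/255.)**.5,0,255)
cv2.imwrite("pics/s3.png",np.hstack([f(s,(355,260,435,340)),f(a,(210,250,280,320))]))
```

```text
[-0.62334156  0.0112883   0.24056943] [ 0.59219088 -0.12931351  0.05411178] [318.02872133 277.42922851][ WARN:0@3.817] global loadsave.cpp:1063 imwrite_ Unsupported depth image for selected encoder is fallbacked to CV_8U.
```

View pics/s3.png

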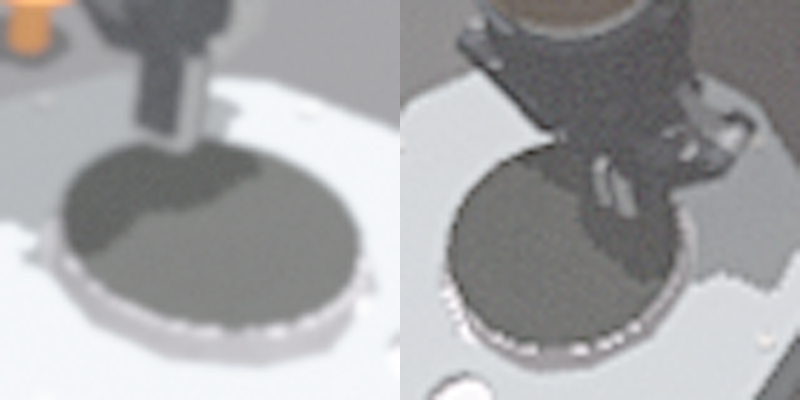

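Run:
```python
from h import *
a=camera("scene");b=camera("side")
for z in(.045,.05,.055,.06,.065,.07,.075): print(z,proj(b,[.592,-.161,z]).round(1),"obs 397.2 307 |",proj(a,[.592,-.161,z]).round(1),"obs 239.1 292.5 | tip",proj(b,[.592,-.129,z]).round(1),proj(a,[.592,-.129,z]).round(1))
# triangulate tip
(o1,d1),(o2,d2)=ray(b,(389,290)),ray(a,(250.3,287.7))
t=np.linalg.lstsq(np.c_[d1,-d2],o2-o1,rcond=None)[0];print(o1+t[0]*d1,o2+t[1]*d2)
```

```text
0.045 [395.7 312.8] obs 397.2 307 | [239.5 294.9] obs 239.1 292.5 | tip [385.2 301.5] [251.4 288.9]
0.05 [396.  310.4] obs 397.2 307 | [239.2 294. ] obs 239.1 292.5 | tip [385.5 299.2] [251.2 288. ]
0.055 [396.4 308. ] obs 397.2 307 | [238.9 293. ] obs 239.1 292.5 | tip [385.8 296.8] [251. 287.]
0.06 [396.7 305.6] obs 397.2 307 | [238.6 292.1] obs 239.1 292.5 | tip [386.1 294.4] [250.7 286. ]
0.065 [397.1 303.1] obs 397.2 307 | [238.4 291.1] obs 239.1 292.5 | tip [386.4 292. ] [250.5 285. ]
0.07 [397.4 300.7] obs 397.2 307 | [238.1 290.1] obs 239.1 292.5 | tip [386.7 289.6] [250.3 284. ]
0.075 [397.8 298.2] obs 397.2 307 | [237.8 289.1] obs 239.1 292.5 | tip [387.  287.2] [250.1 283. ]
[ 0.59647174 -0.12940523  0.06812505] [ 0.59890843 -0.13282203  0.06636648]
```

Both crops show the fingertip ending at about (165,148) and (630,215). Triangulated, that is z ≈ 0.067, roughly 12 mm above the reported TCP. The hub face comes out at z ≈ 0.058, so the tip is still in the air. I go on down under force watch.

drive_tool([
  [[0, 0, -1], [0, 0, 0], 0],
  [[0, 0, -1], [0, 0, 0], 0],
  [[0, 0, 0], [0, 0, 0], 0],
])

```text
clock: 7.2
eef_pos: [0.592, -0.1293, 0.0518]
tool_rot: [0.488, 0.873, -0.0, -0.0]
ft_force: [0.5, -0.4, -0.6]
grip_width: -0.0001
grasp_force: 0.0
```

drive_tool([
  [[0, 0, -1], [0, 0, 0], 0],
  [[0, 0, -0.5], [0, 0, 0], 0],
  [[0, 0, 0], [0, 0, 0], 0],
])

```text
clock: 7.45
eef_pos: [0.592, -0.1293, 0.0504]
tool_rot: [0.488, 0.873, -0.0, -0.0]
ft_force: [-0.7, -0.8, -0.4]
grip_width: -0.0002
grasp_force: 0.0
```

drive_tool([
  [[0, 0, -1], [0, 0, 0], 0],
  [[0, 0, -0.5], [0, 0, 0], 0],
  [[0, 0, 0], [0, 0, 0], 0],
])

```text
clock: 7.7
eef_pos: [0.592, -0.1293, 0.0489]
tool_rot: [0.488, 0.873, -0.0, -0.0]
ft_force: [-0.6, 0.6, 0.2]
grip_width: 0.0003
grasp_force: 0.0
```

drive_tool([
  [[0, 0, -1], [0, 0, 0], 0],
  [[0, 0, 0], [0, 0, 0], 0],
  [[0, 0, 0], [0, 0, 0], 0],
])

```text
clock: 7.95
eef_pos: [0.5921, -0.1293, 0.048]
tool_rot: [0.488, 0.873, -0.0, -0.0]
ft_force: [-0.3, -0.1, 0.6]
grip_width: -0.0001
grasp_force: 0.0
```

Run:
```python
from h import *
o=get_obs();print(o["tau"].round(2),o["ft_force"])
```

```text
[  0.   -49.28  22.82  -0.    -0.     0.  ] [-0.29596234 -0.10552238  0.61008896]
```

drive_tool([
  [[0, 0, -1], [0, 0, 0], 0],
  [[0, 0, 0], [0, 0, 0], 0],
  [[0, 0, 0], [0, 0, 0], 0],
])

```text
clock: 8.2
eef_pos: [0.5921, -0.1293, 0.047]
tool_rot: [0.488, 0.873, -0.0, -0.0]
ft_force: [0.4, 0.4, -0.4]
grip_width: 0.0004
grasp_force: 0.0
```

drive_tool([
  [[0, 0, -1], [0, 0, 0], 0],
  [[0, 0, 0], [0, 0, 0], 0],
  [[0, 0, 0], [0, 0, 0], 0],
])

```text
clock: 8.45
eef_pos: [0.5921, -0.1293, 0.046]
tool_rot: [0.488, 0.873, -0.0, -0.0]
ft_force: [-0.2, 0.2, 0.4]
grip_width: 0.0003
grasp_force: 0.0
```

Run:
```python
from h import *
o=get_obs();print(o["tau"].round(2),o["ft_force"])
```

```text
[ -0.   -49.32  22.78  -0.    -0.     0.  ] [-0.20921247  0.24505966  0.3951508 ]
```

drive_tool([
  [[0, 0, -1], [0, 0, 0], 0],
  [[0, 0, 0], [0, 0, 0], 0],
  [[0, 0, 0], [0, 0, 0], 0],
])

```text
clock: 8.7
eef_pos: [0.5921, -0.1293, 0.045]
tool_rot: [0.488, 0.873, -0.0, -0.0]
ft_force: [0.0, 0.7, 0.5]
grip_width: -0.0
grasp_force: 0.0
```

drive_tool([
  [[0, 0, -1], [0, 0, 0], 0],
  [[0, 0, 0], [0, 0, 0], 0],
  [[0, 0, 0], [0, 0, 0], 0],
])

```text
clock: 8.95
eef_pos: [0.5921, -0.1293, 0.044]
tool_rot: [0.488, 0.873, -0.0, -0.0]
ft_force: [-0.3, 0.8, -1.1]
grip_width: -0.0004
grasp_force: 0.0
```

Run:
```python
from h import *
s=camera("side"); a=camera("scene"); o=get_obs(); print(o["ft_force"],o["eef_pos"],o["tau"].round(2))
f=lambda c,b:np.clip(255*(cv2.resize(c["image"][b[1]:b[3],b[0]:b[2],::-1],(400,400),interpolation=2)/255.)**.5,0,255).astype(np.uint8)
cv2.imwrite("pics/s4.png",np.hstack([f(s,(355,260,435,340)),f(a,(210,250,280,320))]))
```

```text
[0.64810061 0.54031833 0.71698728] [ 0.59217749 -0.12932984  0.04411296] [  0.   -49.33  22.72   0.    -0.    -0.  ]
```

View pics/s4.png

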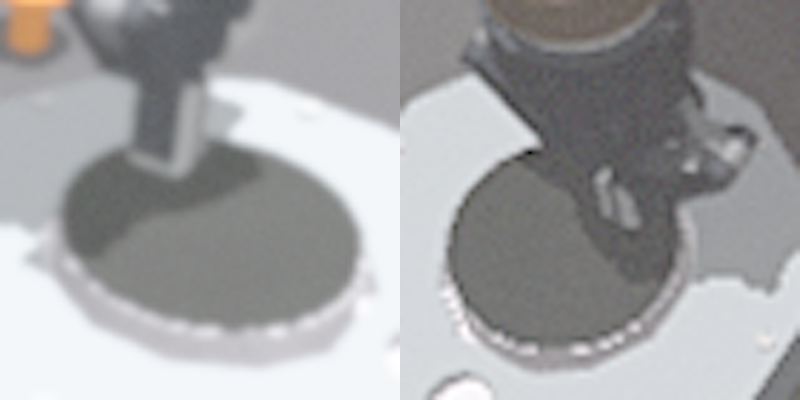

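The tip has moved down with the arm to (175,178) in the left crop, with no penetration. So the real tip sits about 13 mm above the reported TCP, and contact should be close. I'll carry this offset into the grasp.

drive_tool([
  [[0, 0, -1], [0, 0, 0], 0],
  [[0, 0, 0], [0, 0, 0], 0],
  [[0, 0, 0], [0, 0, 0], 0],
])

```text
clock: 9.3
eef_pos: [0.5921, -0.1293, 0.043]
tool_rot: [0.488, 0.873, -0.0, -0.0]
ft_force: [-0.7, -1.0, 0.3]
grip_width: 0.0002
grasp_force: 0.0
```

drive_tool([
  [[0, 0, -1], [0, 0, 0], 0],
  [[0, 0, 0], [0, 0, 0], 0],
  [[0, 0, 0], [0, 0, 0], 0],
])

```text
clock: 9.55
eef_pos: [0.5921, -0.1293, 0.042]
tool_rot: [0.488, 0.873, -0.0, -0.0]
ft_force: [-0.3, 0.3, -0.1]
grip_width: -0.0003
grasp_force: 0.0
```

drive_tool([
  [[0, 0, -1], [0, 0, 0], 0],
  [[0, 0, 0], [0, 0, 0], 0],
  [[0, 0, 0], [0, 0, 0], 0],
])

```text
clock: 9.8
eef_pos: [0.5921, -0.1293, 0.041]
tool_rot: [0.488, 0.873, -0.0, -0.0]
ft_force: [-0.3, -0.6, 0.4]
grip_width: -0.0003
grasp_force: 0.0
```

drive_tool([
  [[0, 0, -1], [0, 0, 0], 0],
  [[0, 0, 0], [0, 0, 0], 0],
  [[0, 0, 0], [0, 0, 0], 0],
])

```text
clock: 10.05
eef_pos: [0.5921, -0.1293, 0.04]
tool_rot: [0.488, 0.873, -0.0, -0.0]
ft_force: [0.2, -0.6, 0.5]
grip_width: -0.0003
grasp_force: 0.0
```

drive_tool([
  [[0, 0, -1], [0, 0, 0], 0],
  [[0, 0, 0], [0, 0, 0], 0],
  [[0, 0, 0], [0, 0, 0], 0],
])

```text
clock: 10.3
eef_pos: [0.5923, -0.1293, 0.0394]
tool_rot: [0.488, 0.873, 0.0, 0.0]
ft_force: [-0.2, 0.4, 1.5]
grip_width: 0.0001
grasp_force: 0.9
```

drive_tool([
  [[0, 0, -1], [0, 0, 0], 0],
  [[0, 0, 0], [0, 0, 0], 0],
  [[0, 0, 0], [0, 0, 0], 0],
])

```text
clock: 10.55
eef_pos: [0.5924, -0.1292, 0.0386]
tool_rot: [0.488, 0.873, 0.0, 0.0]
ft_force: [-1.5, 1.5, 4.7]
grip_width: -0.0002
grasp_force: 2.3
```

drive_tool([
  [[0, 0, -1], [0, 0, 0], 0],
  [[0, 0, -0.7], [0, 0, 0], 0],
  [[0, 0, 0], [0, 0, 0], 0],
])

```text
clock: 10.8
eef_pos: [0.5926, -0.129, 0.0375]
tool_rot: [0.488, 0.873, 0.0, 0.0]
ft_force: [-2.2, 2.1, 9.5]
grip_width: -0.0001
grasp_force: 4.4
```

Run:
```python
from h import *
# 12deg steps clockwise on r=32 from phi=90
ph=np.radians(90-np.arange(0,361,12)); p=32*np.c_[np.cos(ph),np.sin(ph)]; print(np.diff(p,axis=0).round(1).tolist())
b=camera("side");print(get_obs()["ft_force"])
```

```text
[[6.7, -0.7], [6.4, -2.1], [5.8, -3.3], [5.0, -4.5], [3.9, -5.4], [2.7, -6.1], [1.4, -6.5], [0.0, -6.7], [-1.4, -6.5], [-2.7, -6.1], [-3.9, -5.4], [-5.0, -4.5], [-5.8, -3.3], [-6.4, -2.1], [-6.7, -0.7], [-6.7, 0.7], [-6.4, 2.1], [-5.8, 3.3], [-5.0, 4.5], [-3.9, 5.4], [-2.7, 6.1], [-1.4, 6.5], [0.0, 6.7], [1.4, 6.5], [2.7, 6.1], [3.9, 5.4], [5.0, 4.5], [5.8, 3.3], [6.4, 2.1], [6.7, 0.7]]
[-2.17530923  2.06557489  8.10922301]
```

drive_tool([
  [[0, 0, -0.5], [0, 0, 0], 0],
  [[3.3, -0.2, 0], [0, 0, 0], 0],
  [[3.4, -0.5, 0], [0, 0, 0], 0],
  [[3.2, -0.9, 0], [0, 0, 0], 0],
  [[3.2, -1.2, 0], [0, 0, 0], 0],
  [[2.9, -1.6, 0], [0, 0, 0], 0],
  [[2.9, -1.7, 0], [0, 0, 0], 0],
])

```text
clock: 11.43
eef_pos: [0.6097, -0.1349, 0.0369]
tool_rot: [0.488, 0.873, -0.0, -0.001]
ft_force: [-6.5, 2.6, 9.8]
grip_width: -0.0001
grasp_force: 5.1
```

```bash
cat >> h.py <<'E'
def win(name="side",s=8):
    """patch of the cover's plane round the window, seen from above, radial direction down (px/mm = s)"""
    c=camera(name); n=40*s; d=np.array([.632-.592,-.228+.161]);d/=np.hypot(*d);t=np.array([-d[1],d[0]])
    W=np.array([.592,-.161])+.077*d
    pts=[(-20,-20),(20,-20),(20,20),(-20,20)]
    src=np.float32([proj(c,np.r_[W+(v*d+u*t)/1000,.05]) for u,v in pts])
    H=cv2.getPerspectiveTransform(src,np.float32([(0,0),(n,0),(n,n),(0,n)]))
    return cv2.warpPerspective(c["image"],H,(n,n),flags=2)
def ring(im):
    g=cv2.resize(cv2.cvtColor(im,cv2.COLOR_RGB2GRAY),(20,20),interpolation=cv2.INTER_AREA); return g[4:16,4:16]
E
python3 - <<'E'
from h import *
A=win("side");B=win("scene");print(ring(A));print(ring(B))
cv2.imwrite("pics/win0.png",np.hstack([A,B])[:,:,::-1]);print(get_obs()["ft_force"])
E
```

```text
[[226 213 198 187 181 178 185 200 216 227 236 238]
 [233 220 204 192 181 170 164 166 184 210 229 236]
 [246 240 229 215 196 180 164 155 166 195 221 235]
 [251 250 243 226 202 183 170 158 158 179 211 229]
 [250 247 242 229 206 186 176 165 156 164 195 224]
 [227 220 224 224 211 192 179 171 157 158 186 216]
 [175 168 186 207 210 194 181 171 160 156 181 215]
 [156 152 173 197 203 191 179 170 156 154 181 216]
 [179 180 202 219 213 192 177 165 153 163 196 225]
 [228 230 235 231 208 183 170 159 158 182 215 231]
 [247 248 244 224 193 173 162 158 174 206 228 236]
 [247 246 233 206 181 169 166 179 206 227 236 239]]
[[174 147 113 113 133 157 146 126 137 168 178 183]
 [153 120  91  99 154 221 226 193 177 178 174 179]
 [110  95 117 152 204 245 248 233 220 220 190 172]
 [ 91 111 167 221 242 246 234 216 211 214 193 172]
 [106 144 198 245 251 234 223 214 210 214 208 190]
 [126 177 227 245 237 222 213 206 192 188 197 197]
 [142 216 251 248 232 217 211 187 138 121 138 160]
 [146 227 254 241 228 214 202 162  96  79  94 125]
 [129 213 248 247 228 212 205 159  97  84  86 127]
 [105 160 225 247 235 218 211 187 134 104 109 151]
 [123 139 211 249 241 227 222 214 194 175 163 175]
 [157 153 201 243 244 240 228 218 210 196 182 186]]
[-4.65069517  1.6110247  10.82242094]
```

The wheel turns with the finger: a dark rivet has come into the window, and the tangential force is about 5 N. I go on clockwise, 60° per look.

drive_tool([
  [[2.2, -1.7, 0], [0, 0, 0], 0],
  [[4.6, -4.9, 0], [0, 0, 0], 0],
  [[3.4, -5.8, 0], [0, 0, 0], 0],
  [[2.2, -6.3, 0], [0, 0, 0], 0],
  [[0.8, -6.6, 0], [0, 0, 0], 0],
  [[-0.6, -6.7, 0], [0, 0, 0], 0],
])

```text
clock: 12.03
eef_pos: [0.6255, -0.1657, 0.0375]
tool_rot: [0.487, 0.873, 0.002, 0.001]
ft_force: [0.8, 4.9, 8.8]
grip_width: -0.0001
grasp_force: 4.0
```

Run:
```python
from h import *
A=win("side");B=win("scene");print(ring(A)[::2,::1]);print(ring(B)[::2,::1]);print(get_obs()["ft_force"])
```

```text
[[229 218 202 190 183 180 187 202 218 229 237 239]
 [254 252 243 220 196 181 167 158 168 197 222 235]
 [255 255 253 241 218 196 184 171 160 167 196 225]
 [255 255 255 250 229 203 190 179 165 160 184 218]
 [255 255 255 249 225 199 186 172 158 165 197 226]
 [255 255 250 228 200 183 171 163 177 207 229 237]]
[[171 140 109 114 125 154 143 123 132 165 176 181]
 [100  94 151 211 233 239 248 247 239 229 195 171]
 [111 178 235 250 245 240 237 236 239 240 238 207]
 [136 217 249 241 237 238 237 236 236 238 240 215]
 [127 212 248 247 237 236 237 239 240 240 239 213]
 [119 138 208 246 244 240 240 241 242 231 199 182]]
[0.17532995 2.00011216 7.04076083]
```

```bash
cat > look.py <<'E'
from h import *
import sys
B=win("scene");A=win("side");g=lambda I:cv2.resize(cv2.cvtColor(I,cv2.COLOR_RGB2GRAY),(20,20),interpolation=cv2.INTER_AREA)[5:16:2,4:18]
print(np.hstack([g(B),np.zeros((6,1),int),g(A)]));o=get_obs();print(o["ft_force"].round(1),o["eef_pos"].round(4))
E
echo
```

```text
(no output)
```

drive_tool([
  [[0, 0, -0.7], [0, 0, 0], 0],
  [[-1.9, -6.4, 0], [0, 0, 0], 0],
  [[-3.3, -5.9, 0], [0, 0, 0], 0],
  [[0, 0, 0], [0, 0, 0], 0],
])

```text
clock: 12.47
eef_pos: [0.6212, -0.1796, 0.0375]
tool_rot: [0.488, 0.873, 0.002, 0.003]
ft_force: [2.1, 3.5, 8.0]
grip_width: 0.0001
grasp_force: 4.0
```

```bash
python3 look.py
```

```text
[[150 118 114 142 161 212 226 196 177 174 171 176 180 180   0 245 237 221
  197 172 149 141 154 181 211 230 238 240 240]
 [ 90 126 201 243 246 243 244 242 245 246 225 183 170 179   0 255 255 249
  216 154 107  93 102 130 173 211 231 238 240]
 [122 200 249 245 238 237 238 239 239 242 245 228 182 174   0 255 255 254
  233 168 109  87  90 105 138 182 218 235 239]
 [140 222 251 239 237 237 236 238 239 243 241 217 180 176   0 255 255 255
  243 187 120  90  88 100 133 178 218 235 240]
 [105 158 220 244 240 238 237 239 243 240 222 205 181 175   0 255 255 255
  241 189 130  99 102 132 177 215 233 239 240]
 [152 148 193 234 240 247 244 242 234 205 177 175 177 179   0 252 251 239
  215 188 165 156 173 205 228 237 240 240 241]]
[2.2 2.4 7.7] [ 0.6212 -0.1795  0.0375]
```

drive_tool([
  [[-4.4, -5, 0], [0, 0, 0], 0],
  [[-5.3, -4, 0], [0, 0, 0], 0],
  [[0, 0, 0], [0, 0, 0], 0],
])

```text
clock: 12.82
eef_pos: [0.6116, -0.1891, 0.0376]
tool_rot: [0.488, 0.873, 0.002, 0.003]
ft_force: [1.8, 2.3, 7.2]
grip_width: 0.0004
grasp_force: 3.9
```

```bash
python3 look.py
```

```text
[[149 118 115 140 160 214 227 196 178 174 171 179 182 181   0 245 237 221
  198 173 148 141 155 181 212 230 238 240 241]
 [ 89 126 201 242 247 245 244 242 245 246 226 183 171 181   0 255 255 249
  214 152 106  92 102 130 173 212 231 238 240]
 [122 199 249 246 239 238 238 239 240 241 244 230 186 176   0 255 255 254
  226 157 102  85  89 105 139 182 218 235 239]
 [140 222 251 240 238 237 237 239 240 242 241 219 179 175   0 255 255 254
  235 171 111  87  87 100 133 179 217 235 240]
 [104 157 220 244 241 238 237 239 242 239 222 206 184 177   0 255 255 254
  239 182 124  98 101 132 178 215 233 240 240]
 [154 150 195 236 241 247 244 242 235 207 178 175 178 181   0 252 251 240
  215 188 164 154 172 205 228 237 240 240 241]]
[1.2 0.5 7.2] [ 0.6117 -0.189   0.0375]
```

It slips at 7.5 N, so I press more.

drive_tool([
  [[0, 0, -1], [0, 0, 0], 0],
  [[0, 0, -0.6], [0, 0, 0], 0],
  [[0, 0, 0], [0, 0, 0], 0],
])

```text
clock: 13.17
eef_pos: [0.612, -0.1892, 0.0365]
tool_rot: [0.488, 0.873, 0.001, 0.003]
ft_force: [1.3, 1.4, 11.9]
grip_width: -0.0001
grasp_force: 5.6
```

drive_tool([
  [[-6.1, -2.9, 0], [0, 0, 0], 0],
  [[-6.5, -1.5, 0], [0, 0, 0], 0],
])

```text
clock: 13.33
eef_pos: [0.6022, -0.1937, 0.0372]
tool_rot: [0.487, 0.873, 0.002, 0.006]
ft_force: [6.1, 1.1, 9.2]
grip_width: -0.0
grasp_force: 4.6
```

```bash
python3 look.py
```

```text
[[152 119  91 100 155 223 229 200 183 180 175 179 185 182   0 208 192 185
  185 182 173 168 170 186 212 230 238 240 241]
 [ 89 112 173 225 244 253 253 239 207 154 111 142 178 185   0 140 146 159
  170 180 185 179 165 161 183 214 231 239 240]
 [128 182 231 248 247 250 230 151  74  41  49 110 173 190   0 103 117 135
  150 165 180 186 180 166 163 188 219 235 239]
 [146 228 254 245 246 249 205 106  55  47  58 115 174 190   0  94 100 118
  136 153 170 182 179 163 158 184 218 235 240]
 [108 160 222 249 249 246 187  68  31  53  91 143 184 188   0 117 105 117
  134 151 168 174 166 163 185 216 233 239 240]
 [155 152 198 241 248 254 243 191 111 120 173 194 190 183   0 190 162 150
  155 164 169 170 183 208 229 237 240 240 241]]
[ 3.8  0.8 10. ] [ 0.6007 -0.1941  0.0371]
```

drive_tool([
  [[-6.7, -0.1, 0], [0, 0, 0], 0],
  [[-6.6, 1.3, 0], [0, 0, 0], 0],
])

```text
clock: 13.6
eef_pos: [0.5886, -0.1936, 0.0372]
tool_rot: [0.488, 0.873, 0.001, 0.006]
ft_force: [4.6, -1.1, 9.3]
grip_width: -0.0002
grasp_force: 4.6
```

```bash
python3 look.py
```

```text
[[152 120  91 101 159 227 232 196 163 163 176 185 187 182   0 223 209 199
  192 184 174 167 169 188 213 231 238 240 240]
 [ 93 116 178 230 245 222 168 117  94  85  93 143 183 190   0 187 195 195
  192 191 190 180 166 162 182 214 231 239 240]
 [131 188 239 245 176  89  58  51  50  48  61 116 174 190   0 130 144 160
  175 186 193 191 182 164 162 187 218 235 239]
 [148 234 252 187  85  50  55  54  65  85 110 141 177 190   0 113 126 145
  162 178 188 192 182 163 159 184 218 235 239]
 [109 169 233 216 103  48  52  65  90 113 128 157 184 187   0 130 128 142
  160 178 188 184 170 164 184 216 233 239 240]
 [156 157 207 219 145  75  46  65  99 141 177 191 189 185   0 198 178 172
  179 185 181 173 184 208 229 237 240 240 241]]
[ 3.9  0.3 10.2] [ 0.5873 -0.1934  0.0371]
```

The open pocket shows as a dark hole in the scene view's window, and after correcting for parallax it is roughly centred. I lift off and look down from above the window.

drive_tool([
  [[0, 0, 5], [0, 0, 0], 0],
  [[0, 0, 30], [0, 0, 0], 0],
  [[0, 0, 40], [0, 0, 0], 0],
  [[17, -18, 35], [0, 0, 0], 0],
  [[17, -18, 30], [0, 0, 0], 0],
  [[17, -18, 10], [0, 0, 0], 0],
  [[17, -18, 0], [0, 0, 0], 0],
  [[0, 0, 0], [0, 0, 0], 0],
])

```text
clock: 14.37
eef_pos: [0.6526, -0.2671, 0.1813]
tool_rot: [0.489, 0.872, -0.001, 0.001]
ft_force: [-1.6, 2.1, -1.5]
grip_width: 0.0001
grasp_force: 0.0
```

drive_tool([
  [[0, 0, 0], [0, 0, 0], 0],
  [[0, 0, 0], [0, 0, 0], 0],
])

```text
clock: 14.53
eef_pos: [0.6494, -0.263, 0.1809]
tool_rot: [0.488, 0.873, -0.0, -0.002]
ft_force: [-0.2, 0.3, 0.3]
grip_width: 0.0003
grasp_force: 0.0
```

Run:
```python
from h import *
w=camera("wrist");o,d=ray(w,(320,240));print(o,get_obs()["eef_pos"],get_obs()["ft_force"])
u=proj(w,[.632,-.228,.05]);print("win",u,"axis",proj(w,[.592,-.161,.05]))
x,y=(int(v) for v in u);save(w,"w2.png",(max(0,x-75),max(0,y-95),x+75,y+55),4)
print(max(0,x-75),max(0,y-95))
```

```text
[ 0.61155504 -0.20020825  0.34800566] [ 0.64937624 -0.26265419  0.18142513] [-0.30028396  0.61770792  0.28666406]
win [322.93630229 172.78233328] axis [324.77699465  72.37716573]
247 77
```

View pics/w2.png

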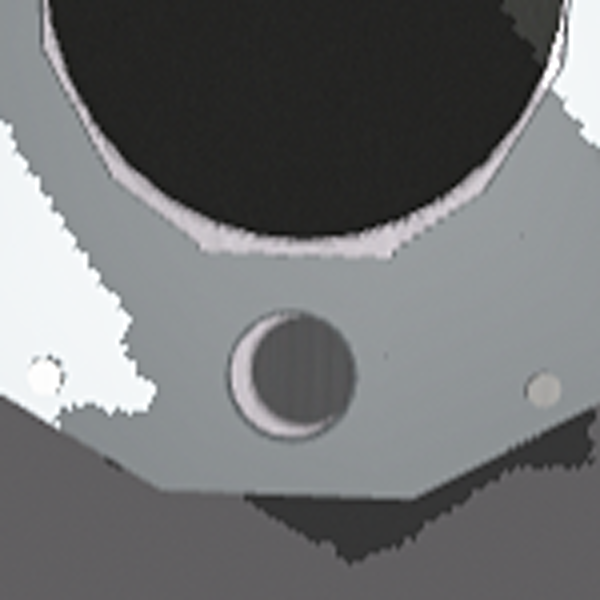

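The wrist crop shows the window circle centred at (293,376), radius 64. The pocket's left rim is at x≈251, so its centre is near 307: about 3 mm anticlockwise of the window's centre, or 0.04 rad. I nudge it clockwise.

drive_tool([
  [[-18, 24, 0], [0, 0, 0], 0],
  [[-18, 24, 0], [0, 0, 0], 0],
  [[-17, 23, -25], [0, 0, 0], 0],
  [[0, 0, -40], [0, 0, 0], 0],
  [[0, 0, -40], [0, 0, 0], 0],
  [[0, 0, -30], [0, 0, 0], 0],
  [[0, 0, -5], [0, 0, 0], 0],
  [[0, 0, 0], [0, 0, 0], 0],
])

```text
clock: 15.25
eef_pos: [0.5951, -0.1909, 0.0414]
tool_rot: [0.487, 0.873, -0.0, -0.002]
ft_force: [0.0, -0.4, 1.1]
grip_width: 0.0
grasp_force: 0.0
```

Run:
```python
from h import *
im=cv2.imread("pics/w2.png")
# window centre, using view saved pose: rebuild from printed camera centre is not possible; use gray circle fit
g=cv2.GaussianBlur(cv2.cvtColor(im,6),(5,5),1)
c=cv2.HoughCircles(g[280:470,200:400],cv2.HOUGH_GRADIENT,1.2,5,param1=80,param2=15,minRadius=45,maxRadius=72)
print((c[0][:8]+[200,280,0]).round(1))
print(get_obs()["eef_pos"],get_obs()["ft_force"])
```

```text
[[289.4 376.6  66.4]
 [293.  370.6  64.7]
 [303.8 370.6  52.7]
 [294.2 380.2  66. ]
 [285.8 380.2  59.4]
 [284.6 374.2  60.7]
 [284.6 387.4  53.9]
 [296.6 367.   70. ]]
[ 0.59514723 -0.19092635  0.04142541] [ 0.01169979 -0.44432773  1.11402141]
```

drive_tool([
  [[0, 0, -2], [0, 0, 0], 0],
  [[0, 0, -2], [0, 0, 0], 0],
  [[0, 0, 0], [0, 0, 0], 0],
])

```text
clock: 15.5
eef_pos: [0.5986, -0.1929, 0.0405]
tool_rot: [0.488, 0.873, 0.0, 0.002]
ft_force: [-0.5, -0.5, 0.5]
grip_width: -0.0
grasp_force: 0.0
```

drive_tool([
  [[0, 0, -2], [0, 0, 0], 0],
  [[0, 0, -1], [0, 0, 0], 0],
  [[0, 0, 0], [0, 0, 0], 0],
])

```text
clock: 15.75
eef_pos: [0.5989, -0.1933, 0.0377]
tool_rot: [0.488, 0.873, 0.0, 0.002]
ft_force: [-1.0, 0.3, 7.2]
grip_width: -0.0001
grasp_force: 3.6
```

drive_tool([
  [[0, 0, -1], [0, 0, 0], 0],
  [[0, 0, 0], [0, 0, 0], 0],
])

```text
clock: 15.92
eef_pos: [0.599, -0.1934, 0.0373]
tool_rot: [0.488, 0.873, 0.0, 0.002]
ft_force: [-1.2, -1.5, 9.4]
grip_width: 0.0
grasp_force: 4.5
```

```bash
cat > edge.py <<'E'
from h import *
def e():
    B=cv2.GaussianBlur(cv2.cvtColor(win("scene"),cv2.COLOR_RGB2GRAY),(9,9),2); r=[]
    for v in (-3,-1,1,3,5):
        row=B[int((v+20)*8)].astype(int); i0=60+np.argmax(row[60:160])
        k=np.argmax(row[i0:]<150); r.append((i0+k)/8-20)
    return np.array(r).round(1)
print(e(),get_obs()["ft_force"].round(1))
E
python3 edge.py
```

```text
[-1.4 -2.5 -4.  -4.5 -4.4] [-0.4 -0.7  8.4]
```

drive_tool([
  [[0, 0, -0.6], [0, 0, 0], 0],
  [[-2, -0.3, 0], [0, 0, 0], 0],
  [[-1.5, -0.1, 0], [0, 0, 0], 0],
  [[0, 0, 0], [0, 0, 0], 0],
])

```text
clock: 16.3
eef_pos: [0.5984, -0.1935, 0.0378]
tool_rot: [0.488, 0.873, 0.002, 0.005]
ft_force: [3.7, 1.0, 6.6]
grip_width: 0.0001
grasp_force: 3.6
```

```bash
python3 edge.py
```

```text
[-1.4 -2.6 -4.  -4.6 -4.9] [4.2 0.6 7.2]
```

drive_tool([
  [[0, 0, -1.2], [0, 0, 0], 0],
  [[-1, 0, 0], [0, 0, 0], 0],
  [[-0.5, 0, 0], [0, 0, 0], 0],
  [[0, 0, 0], [0, 0, 0], 0],
])

```text
clock: 16.68
eef_pos: [0.5983, -0.1936, 0.0373]
tool_rot: [0.488, 0.873, 0.002, 0.006]
ft_force: [4.6, 1.5, 8.3]
grip_width: 0.0002
grasp_force: 4.4
```

```bash
python3 edge.py
```

```text
[-1.4 -2.5 -4.  -4.5 -4.4] [5.6 1.  8. ]
```

drive_tool([
  [[0, 0, -1], [0, 0, 0], 0],
  [[-1, 0, 0], [0, 0, 0], 0],
  [[0, 0, 0], [0, 0, 0], 0],
])

```text
clock: 16.98
eef_pos: [0.598, -0.1938, 0.0369]
tool_rot: [0.488, 0.873, 0.003, 0.007]
ft_force: [5.6, 0.7, 10.5]
grip_width: -0.0003
grasp_force: 5.1
```

```bash
python3 edge.py
```

```text
[-1.5 -3.8 -4.1 -4.8 -4.8] [5.5 1.3 9.8]
```

drive_tool([
  [[-1, 0, -0.3], [0, 0, 0], 0],
  [[0, 0, 0], [0, 0, 0], 0],
])

```text
clock: 17.2
eef_pos: [0.5973, -0.1939, 0.0368]
tool_rot: [0.488, 0.873, 0.003, 0.007]
ft_force: [6.3, 0.6, 10.3]
grip_width: -0.0002
grasp_force: 5.4
```

```bash
python3 edge.py
```

```text
[-2.4 -5.9 -5.8 -6.1 -5.9] [ 6.7  0.6 10.5]
```

drive_tool([
  [[-0.8, 0, 0], [0, 0, 0], 0],
  [[0, 0, 0], [0, 0, 0], 0],
])

```text
clock: 17.42
eef_pos: [0.5966, -0.194, 0.0368]
tool_rot: [0.488, 0.873, 0.003, 0.007]
ft_force: [6.2, 0.7, 11.3]
grip_width: 0.0004
grasp_force: 5.3
```

```bash
python3 edge.py
```

```text
[-3.5 -5.5 -6.1 -8.  -9.6] [ 6.8  0.5 11.1]
```

drive_tool([
  [[0, 0, 5], [0, 0, 0], 0],
  [[0, 0, 30], [0, 0, 0], 0],
  [[0, 0, 40], [0, 0, 0], 0],
  [[15, -18, 35], [0, 0, 0], 0],
  [[15, -18, 30], [0, 0, 0], 0],
  [[15, -18, 11], [0, 0, 0], 0],
  [[16, -17, 0], [0, 0, 0], 0],
  [[0, 0, 0], [0, 0, 0], 0],
])

```text
clock: 18.13
eef_pos: [0.6528, -0.2671, 0.1823]
tool_rot: [0.489, 0.872, -0.0, 0.002]
ft_force: [-1.0, 1.2, -1.9]
grip_width: 0.0
grasp_force: 0.0
```

drive_tool([
  [[0, 0, 0], [0, 0, 0], 0],
  [[0, 0, 0], [0, 0, 0], 0],
])

```text
clock: 18.3
eef_pos: [0.6496, -0.2632, 0.1811]
tool_rot: [0.488, 0.873, -0.0, -0.001]
ft_force: [-0.6, 0.3, 0.1]
grip_width: 0.0002
grasp_force: 0.0
```

Run:
```python
from h import *
w=camera("wrist");o,d=ray(w,(320,240));print(o.round(4),get_obs()["eef_pos"].round(4),get_obs()["ft_force"].round(1))
print("win",onz(w,(320.25,171),.05))
save(w,"w3.png",(247,77,397,227),4)
g=cv2.cvtColor(w["image"],cv2.COLOR_RGB2GRAY)
for r in range(154,190,3): print(r,g[r,298:346])
```

```text
[ 0.6116 -0.2004  0.3482] [ 0.6495 -0.2629  0.1815] [ 0.3 -0.3  0. ]
win [ 0.62967257 -0.22818606  0.05      ]
154 [149 149 150 149 151 151 151 150 150 150 150 151 151 153 153 155 141 129
 121 129 121 120 120 128 122 128 134 147 153 153 153 152 153 153 153 153
 152 154 154 153 153 154 154 154 153 154 152 153]
157 [149 150 148 149 148 150 149 150 151 152 146 136 123 112  90  95  84  85
  84  84  86  83  83  84  84  82  89 109 121 124 119 119 147 154 152 152
 152 152 152 152 152 152 152 152 153 152 152 152]
160 [149 150 149 148 149 149 150 152 134 117 119  92  83  85  87  87  86  87
  86  86  85  83  84  86  85  85  83  85  89  85  81  96 154 113 110 153
 153 152 151 152 152 152 152 152 152 152 151 152]
163 [147 148 148 149 149 150 145 115 145  83  84  85  84  85  87  86  86  85
  84  85  85  83  84  85  85  84  84  85  88  85  84  81  84 116 170 130
 124 153 152 151 151 151 151 151 151 151 151 151]
166 [148 148 148 148 149 139 111 155  81  83  86  85  83  85  87  86  86  86
  84  86  85  85  83  85  85  84  84  86  88  86  85  84  86  83 119 177
 141 124 152 151 151 150 151 150 151 15
[... 710 characters left out ...]
86  84  83  83  87  86  88 101 143 168 202 148 102
 145 150 149 149 149 149 149 149 150 147 148 148]
181 [144 145 145 145 146 146 146 147 139 118 112 158 173 166 147 130 108  90
  92  84  82  81  88  89  86 109 113 135 151 176 191 171 120 108 139 149
 148 147 148 148 147 148 148 148 148 148 147 147]
184 [144 144 145 145 145 145 144 146 146 145 147 144 125 107 106 135 156 164
 173 165 183 188 192 194 169 167 162 153 119  94 116 139 149 148 148 148
 148 147 148 147 148 147 148 147 148 147 147 147]
187 [144 144 144 144 144 145 146 144 144 144 144 145 146 144 146 147 142 143
 138 134 134 131 134 136 139 138 148 147 147 147 147 147 146 146 147 146
 147 146 146 147 147 147 147 147 147 146 146 146]
```

The wrist numbers show the window spanning x 303 to 335.5 and the pocket 305.5 to 332. The pocket is centred to about 0.5 mm and the wheel is released. Window centre: (0.6288,-0.2282). Now to the stylus.

drive_tool([
  [[-4, 37, 2], [0, 0, 0], 0],
  [[-4, 38, 2], [0, 0, 0], 0],
  [[-4, 38, 2], [0, 0, 0], 0],
  [[-4, 38, 2], [0, 0, 0], 0],
  [[-4, 38, 2], [0, 0, 0], 0.6],
  [[-4, 38, 2], [0, 0, 0], 0.6],
  [[-4, 38, 2], [0, 0, 0], 0.6],
  [[-5, 38, 2], [0, 0, 0], 0.6],
])

```text
clock: 19.02
eef_pos: [0.6158, 0.0418, 0.1986]
tool_rot: [0.487, 0.873, 0.0, -0.0]
ft_force: [0.8, -0.4, 1.0]
grip_width: 0.0483
grasp_force: 0.0
```

drive_tool([
  [[-5, 38, 2], [0, 0, 0], 0.6],
  [[-5, 36, 2], [0, 0, 0], 0.6],
  [[0, 0, 0], [0, 0, 0], 0.6],
  [[0, 0, 0], [0, 0, 0], 0.6],
  [[0, 0, 0], [0, 0, 0], 0.6],
])

```text
clock: 19.43
eef_pos: [0.6066, 0.1137, 0.2024]
tool_rot: [0.487, 0.873, -0.0, 0.0]
ft_force: [-0.1, -0.5, -0.3]
grip_width: 0.0508
grasp_force: 0.0
```

Run:
```python
from h import *
w=camera("wrist");ob=get_obs();print(ob["eef_pos"].round(4),ob["ft_force"].round(1),w["K"][0,0],ray(w,(0,0))[0])
print("pred top",proj(w,[.588,.148,.105]),"collar",proj(w,[.588,.148,.045]),"tcp",proj(w,ob["eef_pos"]))
for r in silhouettes("stylus",w)+[dict(k="stand",**q) for q in silhouettes("stand",w)]: print(r.get("k"),r["bbox"],round(r["conf"],2))
L=silhouettes("stylus",w)
L=[r for r in L if np.hypot((r["bbox"][0]+r["bbox"][2])/2-proj(w,[.588,.148,.07])[0],(r["bbox"][1]+r["bbox"][3])/2-proj(w,[.588,.148,.07])[1])<45]
if L: print("fit",fit(sty,[(w,L[0]["region"])],[.588,.148],[.006,.006]))
im=w["image"].copy()
save(dict(image=im),"w4.png")
```

```text
[0.6069 0.1128 0.2022] [ 0.  -0.7 -1.2] 347.93203718714955 [0.56816089 0.17666506 0.36923146]
pred top [321.45924348 177.43360734] collar [321.04313525 168.80505974] tcp [317.67864377 278.93387804]
None [340.5, 5.1, 392.0, 73.0] 0.9
None [284.0, 268.8, 319.4, 325.6] 0.77
None [189.4, 210.7, 242.9, 265.9] 0.61
None [298.1, 144.7, 343.4, 189.8] 0.58
stand [277.7, 120.4, 366.5, 209.4] 0.63
fit (array([0.58663531, 0.1484061 ]), np.float64(0.06527404511768065))
```

View pics/w4.png

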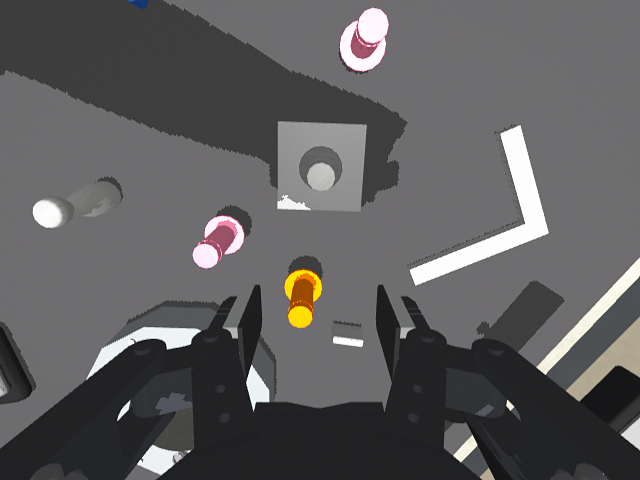

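The wrist view shows the grey holder upright in the stand, top at (321,177), collar about (321,168), just as predicted. The pink and orange ones and the ball are clear of the fingers. Approach and grasp.

drive_tool([
  [[-10, 17, 0], [0, 0, 0], 0.6],
  [[-10.5, 18, 0], [0, 0, 0], 0.6],
  [[0, 0, -40], [0, 0, 0], 0.6],
  [[0, 0, -40], [0, 0, 0], 0.6],
  [[0, 0, -40], [0, 0, 0], 0.6],
  [[0, 0, -20], [0, 0, 0], 0.6],
  [[0, 0, 0], [0, 0, 0], 0.6],
  [[0, 0, 0], [0, 0, 0], 0.6],
])

```text
clock: 20.3
eef_pos: [0.5862, 0.1471, 0.0611]
tool_rot: [0.488, 0.873, -0.001, -0.001]
ft_force: [-0.1, -0.3, 0.5]
grip_width: 0.0514
grasp_force: 0.0
```

Run:
```python
from h import *
s=camera("side");a=camera("scene");w=camera("wrist");o=get_obs();print(o["eef_pos"],o["ft_force"],o["grip_width"])
print(proj(s,o["eef_pos"]),proj(s,[.587,.148,.105]),proj(s,[.587,.148,.045]))
f=lambda c,b:np.clip(255*(cv2.resize(c["image"][b[1]:b[3],b[0]:b[2],::-1],(400,400),interpolation=2)/255.)**.6,0,255).astype(np.uint8)
cv2.imwrite("pics/g1.png",np.hstack([f(s,(275,180,355,260)),f(w,(220,200,420,400))]))
```

```text
[0.58926913 0.14835672 0.06489192] [-0.32661355 -0.95648273  0.84933824] 0.05112923394514093
[316.28554312 220.29076367] [315.74886957 203.71170347] [315.2230688  228.63681469]
```

View pics/g1.png

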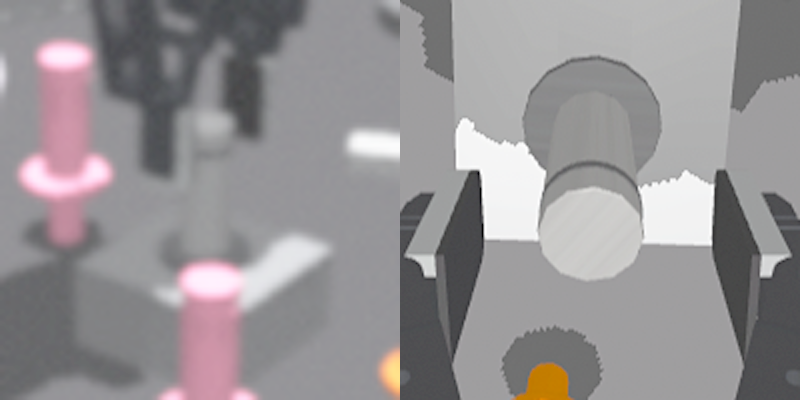

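This view shows the holder centred between the open pads, at about (590,200) in the wrist crop. The pad tips reach only about 20 mm below its top, the same ~17 mm offset as at the hub. I go 17 mm lower, then close.

drive_tool([
  [[0, 0, -9], [0, 0, 0], 0.6],
  [[0, 0, -8], [0, 0, 0], 0.6],
  [[0, 0, 0], [0, 0, 0], 0.6],
  [[0, 0, 0], [0, 0, 0], 0.6],
])

```text
clock: 20.78
eef_pos: [0.5863, 0.1483, 0.0446]
tool_rot: [0.488, 0.873, -0.0, -0.0]
ft_force: [0.5, -0.0, 0.6]
grip_width: 0.0514
grasp_force: 0.0
```

drive_tool([
  [[0, 0, 0], [0, 0, 0], 0],
  [[0, 0, 0], [0, 0, 0], 0],
  [[0, 0, 0], [0, 0, 0], 0],
  [[0, 0, 0], [0, 0, 0], 0],
  [[0, 0, 0], [0, 0, 0], 0],
  [[0, 0, 0], [0, 0, 0], 0],
  [[0, 0, 0], [0, 0, 0], 0],
])

```text
clock: 21.37
eef_pos: [0.5871, 0.1484, 0.0456]
tool_rot: [0.488, 0.873, 0.0, 0.0]
ft_force: [-0.8, -0.4, 3.8]
grip_width: 0.0211
grasp_force: 58.6
```

drive_tool([
  [[0, 0, 5], [0, 0, 0], 0],
  [[0, 0, 15], [0, 0, 0], 0],
  [[0, 0, 25], [0, 0, 0], 0],
  [[0, 0, 35], [0, 0, 0], 0],
  [[0, 0, 40], [0, 0, 0], 0],
  [[0, 0, 34], [0, 0, 0], 0],
  [[0, 0, 0], [0, 0, 0], 0],
  [[0, 0, 0], [0, 0, 0], 0],
])

```text
clock: 22.03
eef_pos: [0.5885, 0.1488, 0.2017]
tool_rot: [0.488, 0.873, 0.002, 0.002]
ft_force: [-0.7, 0.5, -3.0]
grip_width: 0.0208
grasp_force: 59.9
```

Run:
```python
from h import *
w=camera("wrist");o=get_obs();print(o["eef_pos"],o["ft_force"],o["grip_width"],o["grasp_force"])
for n,c in (("w",w),("s",camera("side"))):
    for r in silhouettes("stylus",c): print(n,r["bbox"],round(r["conf"],2))
s=camera("side");e=o["eef_pos"];print("pred side foot,top",proj(s,e-[0,0,.0356]),proj(s,e+[0,0,.0594]))
```

```text
[0.58691873 0.14841062 0.1991159 ] [-1.1150247  -0.39790814 -3.48749011] 0.020483555645709552 59.86587166786194
w [194.4, 250.8, 241.5, 307.9] 0.82
w [279.4, 242.4, 358.3, 371.4] 0.74
s [280.4, 187.2, 294.9, 225.5] 0.91
s [307.1, 231.8, 325.8, 279.2] 0.82
s [309.3, 132.7, 323.1, 180.4] 0.8
s [350.9, 226.3, 373.7, 268.4] 0.75
pred side foot,top [316.17635914 177.73317451] [317.13688805 131.88125782]
```

Held and upright: the side bbox runs from 133 to 180, predicted 132 to 178. Carrying it to the window.

drive_tool([
  [[2, -15, 0], [0, 0, 0], 0],
  [[3.5, -28, 0], [0, 0, 0], 0],
  [[4, -36, 0], [0, 0, 0], 0],
  [[4, -36, 0], [0, 0, 0], 0],
  [[4, -36, 0], [0, 0, 0], 0],
  [[4, -36, 0], [0, 0, 0], 0],
  [[4, -36, 0], [0, 0, 0], 0],
  [[4, -36, 0], [0, 0, 0], 0],
])

```text
clock: 22.95
eef_pos: [0.6156, -0.1131, 0.1979]
tool_rot: [0.488, 0.873, -0.001, -0.001]
ft_force: [1.7, 0.1, -2.8]
grip_width: 0.0206
grasp_force: 59.9
```

drive_tool([
  [[4, -36, 0], [0, 0, 0], 0],
  [[3, -36, 0], [0, 0, 0], 0],
  [[3, -28, -10], [0, 0, 0], 0],
  [[2, -17, -30], [0, 0, 0], 0],
  [[0, 0, -35], [0, 0, 0], 0],
  [[0, 0, 0], [0, 0, 0], 0],
  [[0, 0, 0], [0, 0, 0], 0],
  [[0, 0, 0], [0, 0, 0], 0],
])

```text
clock: 23.62
eef_pos: [0.6287, -0.2277, 0.125]
tool_rot: [0.488, 0.873, 0.0, 0.0]
ft_force: [0.3, -0.8, -1.6]
grip_width: 0.0211
grasp_force: 59.6
```

Run:
```python
from h import *
o=get_obs();e=o["eef_pos"];print(e,o["ft_force"],o["grip_width"])
def held(p): return [cyl(p[0],p[1],.008,p[2],p[2]+.03),cyl(p[0],p[1],.020,p[2]+.03,p[2]+.035),cyl(p[0],p[1],.011,p[2]+.035,p[2]+.095)]
obs=[]
for n in("side","scene"):
    px=proj(camera(n),e+[0,0,.0]);x=seek("stylus",n,px)
    if x: print(n,np.argwhere(x[1]).min(0)[::-1],np.argwhere(x[1]).max(0)[::-1],"pred foot/top",proj(x[0],e-[0,0,.0356]).round(1),proj(x[0],e+[0,0,.0594]).round(1)); obs.append(x)
if obs: print(fit(held,obs,[e[0],e[1],e[2]-.0356],[.004,.004,.004]))
```

```text
[ 0.62870172 -0.22767543  0.12497685] [ 0.312862   -0.77673042 -1.64691837] 0.021122541279169207
side [436 263] [463 311] pred foot/top [444.4 310.1] [455.7 256.4]
scene [206 297] [223 316] pred foot/top [217.  312.1] [209.1 292.8]
(array([ 0.63076585, -0.22820589,  0.08875524]), np.float64(1.0640060359238441))
```

drive_tool([
  [[0, 0, -15], [0, 0, 0], 0],
  [[0, 0, -15], [0, 0, 0], 0],
  [[0, 0, -4], [0, 0, 0], 0],
  [[0, 0, -3], [0, 0, 0], 0],
  [[0, 0, -3], [0, 0, 0], 0],
  [[0, 0, 0], [0, 0, 0], 0],
])

```text
clock: 24.42
eef_pos: [0.6286, -0.2276, 0.0844]
tool_rot: [0.488, 0.873, 0.0, 0.0]
ft_force: [0.4, -0.9, -2.6]
grip_width: 0.0209
grasp_force: 59.6
```

drive_tool([
  [[0, 0, -2], [0, 0, 0], 0],
  [[0, 0, -2], [0, 0, 0], 0],
  [[0, 0, 0], [0, 0, 0], 0],
])

```text
clock: 24.67
eef_pos: [0.6285, -0.2277, 0.0802]
tool_rot: [0.488, 0.873, 0.0, 0.0]
ft_force: [-0.2, 1.1, -2.0]
grip_width: 0.0204
grasp_force: 59.6
```

drive_tool([
  [[0, 0, -2], [0, 0, 0], 0],
  [[0, 0, -2], [0, 0, 0], 0],
  [[0, 0, -1.5], [0, 0, 0], 0],
  [[0, 0, -1.5], [0, 0, 0], 0],
  [[0, 0, 0], [0, 0, 0], 0],
])

```text
clock: 25.08
eef_pos: [0.6281, -0.2275, 0.0726]
tool_rot: [0.488, 0.873, -0.0, -0.0]
ft_force: [0.5, 0.4, -2.7]
grip_width: 0.0205
grasp_force: 59.6
```

drive_tool([
  [[0, 0, -1.5], [0, 0, 0], 0],
  [[0, 0, -1.5], [0, 0, 0], 0],
  [[0, 0, -1.5], [0, 0, 0], 0],
  [[0, 0, -1.5], [0, 0, 0], 0],
  [[0, 0, 0], [0, 0, 0], 0],
])

```text
clock: 25.5
eef_pos: [0.6282, -0.2275, 0.0666]
tool_rot: [0.488, 0.873, -0.0, -0.0]
ft_force: [-0.7, -0.4, -1.7]
grip_width: 0.0205
grasp_force: 59.6
```

drive_tool([
  [[0, 0, -2], [0, 0, 0], 0],
  [[0, 0, -2], [0, 0, 0], 0],
  [[0, 0, -2], [0, 0, 0], 0],
  [[0, 0, -1.5], [0, 0, 0], 0],
  [[0, 0, 0], [0, 0, 0], 0],
])

```text
clock: 25.92
eef_pos: [0.6281, -0.2275, 0.059]
tool_rot: [0.488, 0.873, -0.0, -0.0]
ft_force: [0.1, -0.3, -2.7]
grip_width: 0.0204
grasp_force: 59.6
```

drive_tool([
  [[0, 0, -1], [0, 0, 0], 0],
  [[0, 0, -0.5], [0, 0, 0], 0],
  [[0, 0, 0], [0, 0, 0], 0],
])

```text
clock: 26.17
eef_pos: [0.6284, -0.2276, 0.0581]
tool_rot: [0.488, 0.873, -0.0, -0.0]
ft_force: [0.2, -0.1, -2.8]
grip_width: 0.0204
grasp_force: 59.6
```

drive_tool([
  [[0, 0, -0.5], [0, 0, 0], 0],
  [[0, 0, -0.5], [0, 0, 0], 0],
  [[0, 0, 0], [0, 0, 0], 0],
])

```text
clock: 26.42
eef_pos: [0.6284, -0.2276, 0.0571]
tool_rot: [0.488, 0.873, -0.0, -0.0]
ft_force: [-0.0, 0.1, -2.6]
grip_width: 0.0208
grasp_force: 59.6
```

drive_tool([
  [[0, 0, -0.5], [0, 0, 0], 0],
  [[0, 0, -0.5], [0, 0, 0], 0],
  [[0, 0, 0], [0, 0, 0], 0],
])

```text
clock: 26.67
eef_pos: [0.6284, -0.2276, 0.056]
tool_rot: [0.488, 0.873, -0.0, -0.0]
ft_force: [0.7, 0.8, -2.9]
grip_width: 0.0207
grasp_force: 59.6
```

drive_tool([
  [[0, 0, -0.5], [0, 0, 0], 0],
  [[0, 0, 0], [0, 0, 0], 0],
])

```text
clock: 26.83
eef_pos: [0.6285, -0.2276, 0.0557]
tool_rot: [0.488, 0.873, -0.0, 0.0]
ft_force: [-1.0, -0.6, -2.7]
grip_width: 0.0209
grasp_force: 59.6
```

drive_tool([
  [[0, 0, -0.5], [0, 0, 0], 0],
  [[0, 0, 0], [0, 0, 0], 0],
  [[0, 0, 0], [0, 0, 0], 0],
])

```text
clock: 27.08
eef_pos: [0.6285, -0.2277, 0.0556]
tool_rot: [0.488, 0.873, 0.0, 0.0]
ft_force: [-0.7, 0.2, 0.9]
grip_width: 0.0205
grasp_force: 59.7
```

drive_tool([
  [[0, 0, -0.5], [0, 0, 0], 0],
  [[0, 0, 0], [0, 0, 0], 0],
  [[0, 0, 0], [0, 0, 0], 0],
])

```text
clock: 27.33
eef_pos: [0.6285, -0.2277, 0.0556]
tool_rot: [0.488, 0.873, 0.0, 0.0]
ft_force: [-3.0, 0.9, 5.7]
grip_width: 0.0208
grasp_force: 60.0
```

The collar is seated, with contact at exactly the predicted 0.0556. Release and withdraw.

drive_tool([
  [[0, 0, 0.5], [0, 0, 0], 0],
  [[0, 0, 0], [0, 0, 0], 0.1],
  [[0, 0, 0], [0, 0, 0], 0.3],
  [[0, 0, 0], [0, 0, 0], 0.5],
  [[0, 0, 0], [0, 0, 0], 0.5],
  [[0, 0, 0], [0, 0, 0], 0.5],
  [[0, 0, 0], [0, 0, 0], 0.5],
])

```text
clock: 27.92
eef_pos: [0.6284, -0.2276, 0.0548]
tool_rot: [0.488, 0.873, -0.0, -0.0]
ft_force: [-0.1, -0.2, 0.8]
grip_width: 0.0423
grasp_force: 0.0
```

drive_tool([
  [[0, 0, 10], [0, 0, 0], 0.5],
  [[0, 0, 30], [0, 0, 0], 0.5],
  [[0, 0, 40], [0, 0, 0], 0.5],
  [[0, 0, 40], [0, 0, 0], 0.5],
  [[0, 0, 20], [0, 0, 0], 0.5],
  [[0, 0, 0], [0, 0, 0], 0.5],
  [[0, 0, 0], [0, 0, 0], 0.5],
])

```text
clock: 28.5
eef_pos: [0.6297, -0.228, 0.1982]
tool_rot: [0.488, 0.873, 0.0, 0.003]
ft_force: [0.3, 0.0, -1.3]
grip_width: 0.0426
grasp_force: 0.0
```

Run:
```python
from h import *
o=get_obs();print(o["eef_pos"],o["ft_force"],o["grip_width"])
def pl(p): return [cyl(p[0],p[1],.020,p[2],p[2]+.005),cyl(p[0],p[1],.011,p[2]+.005,p[2]+.065)]
P=[.6288,-.2282,.05]
for n in("side","scene"):
    c=camera(n);x=seek("stylus",n,proj(c,[.6288,-.2282,.09]))
    if x:
        m=mask(x[0],pl(P))[::S,::S]; g=np.argwhere(m)
        print(n,"seen",np.argwhere(x[1]).min(0)[::-1],np.argwhere(x[1]).max(0)[::-1],"model",g.min(0)[::-1],g.max(0)[::-1],fit(pl,[x],P,[.004,.004,.004]) if n=="side" else "")
```

```text
[ 0.62971281 -0.22804971  0.19822137] [ 0.30976877  0.00153828 -1.28083989] 0.042612537286245346
side seen [428 293] [455 339] model [428 293] [455 339] (array([ 0.63095992, -0.22594072,  0.04740049]), np.float64(0.043528146288992486))
scene seen [211 304] [229 328] model [210 304] [228 328]
```

The holder's silhouettes match the fully seated model to within a pixel in both views, so I hand in.

```bash
python3 -c "
from workcell import job_done; print(job_done())"
```

```text
the job is handed in; nothing more can be done
None
```

The pocket was turned to within about 0.5 mm of the window's centre, and the stylus holder stands upright in it with its collar flat on the cover. The highest press I read on the wheel was about 12 N, and the job was handed in at about 29 s of the 72 s allowed; no verdict was returned.

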